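Open the sealed centrifuge rotor (left-hand lid)

ROBOT

A 7-joint arm with a two-finger parallel gripper is mounted at the origin on the work surface. World frame = base frame: x ahead of the robot, y to its left, z up, the work surface at z = 0. Lengths are in m, angles in rad, forces in N, time in s.
With the tool pointing down it reaches from about 0.425 to 0.875 m from the base axis. Payload 4.7 kg.
Tool frame: the origin (TCP) lies on the centre line of the jaws, within the pads' length; the fingertips stand ahead of it and the grasp point (between the pads) lies 2 mm behind it (nose_length is the z of the fingertips in the tool frame, in m); z points along the fingers, y is the line along which they close (so a half turn about z gives the same grasp; the last joint's range is limited). The gripper opens to 87 mm and grips with 3 to 60 N. Pads are 19 mm wide; open, the fingers measure 117 mm over their backs; the gripper's body (75 mm by 190 mm) begins 51 mm behind the grasp point.
Start: joints at [1.348, 0.321, -0.07, 1.45, 0.023, 1.371, -0.057], TCP at [0.152, -0.632, 0.24] pointing down, gripper open.
Joint ranges: [-2.86, 2.86], [-0.3, 2.09], [-1.38, 1.24], [0.06, 2.45], [-1.56, 4.7], [0.09, 2.05], [-2.69, 2.69]. Speed limits (rad/s): [2.57, 2.57, 3.14, 3.14, 3.14, 3.14, 3.14].

INTERFACE

Orientations are given as a rotation vector (axis times angle).
In Python, from bench import * gives the robot as it stands.
- The arm moves only by the tool send_rows, never from a script. Its arguments are lists of equal length, an entry for each row: "xyz": the shift along the tool's x, y, z in mm, a list of three; "dr": the turn, a rotation vector about the tool's x, y, z in rad, a list of three. A call has exactly 10 rows; each row is the pose to reach, as a shift and turn from the pose commanded when the call began, along the tool's axes at that moment; what a row does not reach only later rows make up. A row lasts 1/12 s, in which the tool goes at most 41.7 mm and 7.16 degrees, less where a joint would pass 70% of its speed; a pose out of reach is approached as far as the arm can. A call with a gripper value outside its range is refused whole. "jaw" is the finger opening in mm, from 0 to 87, set as the call begins (left out, the last holds). The fingers move at their own pace and stop on an object; "grip_force" is the grip in N (left out, the last holds). Time passes only in rows, so rows that repeat a pose let the fingers close, or fill a call up. It gives the time, the measured TCP pose, the force, the opening and the grip force at its end, in the units of the state.
- get_state(): the state, without advancing time (a new reading comes with each control period).
- get_image(name): name is "side" or "top" or "wrist"; returns the picture (420x560x3 uint8, red, green, blue); there is no depth.
- calibration(name): a dict with "vfov" (degrees; the focal length in pixels is half the picture's height over the tangent of half this angle, whatever the lens; pixels are square), "cx", "cy" (the principal point, pixels), "k1" (the pictures are not rectified: a ray, as slopes to the right and down, at radius r is drawn at 1 + k1 r^2 times it, then the intrinsics apply), "rvec" (rotation vector, rad) and "tvec" (3), from world to camera coordinates, as OpenCV has them; the wrist camera has in their place "hand_eye" (4x4, takes a point from camera to tool coordinates, whose origin is the TCP and whose axes are the flange's). Camera axes: x right, y down, z forward; pixel columns grow to the right and rows downward; lengths in m; the calibration is good to about 2 mm. A picture is of the moment at which its call begins: read the wrist's pose just before it. calibration takes no time and is no camera call.
- close_job(): hands the job in; it is judged then, once.
The state is a dict: "time": time; "joint_positions": joint angles; "qd": joint speeds; "joint_torque": joint torques, N m; "position": TCP position; "tool_rot": TCP orientation; "ft_force": force on the tool from outside, world axes, zero at the start; "torque": the same for the moment, N m; "grip_width": opening from 0.0 (shut) to 1.0 (fully open); "grip_force": force on a finger pad.
Only numpy, scipy, OpenCV 4.12 (cv2) and the standard library are available. Lean on these libraries where they do the work, as an engineer would, in place of code of your own. Each camera call takes 0.05 s, during which the arm holds its last target. There are 200 camera calls.

TASK

Open the sealed rotor of the small bench centrifuge: its lid has a left-hand thread, so turn the blue knob clockwise, following the lid as it climbs and never straining the thread, until the engraved red line on the lid meets the engraved white line on the rotor's rim, where the thread lets go. Then lift the lid straight off and set it down gently, flat and knob up, in the middle of the steel tray; leave the bottles and the slide box alone.

Things in the scene. Friction and masses are not known exactly. Their poses are not given: they have to be found in the camera images.
- lid_knob (a point): Grip point on the axis of the rotor lid, 28 mm above its underside. The lid (0.22 kg) is one piece: pale disc 121 mm across, 4 mm thick, with a blue eight-sided knob, 50 mm across flats, from 4 to 44 mm above the underside. x runs along the engraved red line, square to a flat (so flats face every 45 deg from x; each 21 mm wide), z is up out of the knob.
- lid_line (a point): Outer end of the engraved red line on the lid's disc (5 mm wide, from the knob to the edge), 59.5 mm from the axis along the lid's x, 4 mm above its underside. A black curved arrow engraved on the other side of the disc points the unscrewing way, clockwise seen from above.
- lid: The lid, origin at the centre of its underside, axes as lid_knob. Its steep left-hand thread makes it climb as it turns clockwise; a grip that does not climb with it strains the thread: feel the force and give way, within 10 N or so. Grip softly: 25 N will do. Anticlockwise jams. A springy seal (13 N) makes the first 30 deg stiff (to 0.5 N m). Play 1 to 2 mm up and sideways; it stays where left.
- rotor: Dark rotor, locked fast in the bowl; origin on the thread's axis at the seat of the lid's underside, 150 mm above the bench; x points to its white line. Rim 146 mm across, 3 mm below the seat; hub stands 27 mm above the seat. The lid's line starts 153 to 167 deg anticlockwise of it (from above); turned clockwise till they meet, the lid is loose (from 15 deg before) and rests there until lifted.
- rotor_line (a point): Inner end of the engraved white line on the rotor's rim (line 5 mm wide, 12 mm long), 61 mm from the axis along the rotor's x, beside the edge of the lid.
- centrifuge: Cream bench centrifuge, fixed, 260 mm deep (x), 210 mm wide (y); deck 145 mm high with an open bowl 164 mm across round the rotor. Origin on the bench under the rotor's axis; the dark panel faces -x. Its cover is swung back: it slopes up from the +x edge of the deck to 270 mm above the bench, 120 to 310 mm from the axis.
- tray_in (a point): Centre of the inner floor of the steel tray; the floor is 4 mm above the bench.
- tray: Open steel tray, fixed, 190 mm (x) by 220 mm (y), rim 16 mm high, walls and floor 4 mm thick; origin on the bench under its centre.
- oil_center (a point): Centre of a small amber glass oil bottle with a black cap, 28 mm across, 62 mm tall, loose, upright. Not to be disturbed.
- red_cap_center (a point): Centre of a greyish clear plastic bottle with a red cap, 64 mm across, 190 mm tall, loose, upright. Not to be disturbed.
- slide_box_center (a point): Centre of a closed blue slide box, 100 x 80 x 30 mm, loose. Not to be disturbed.
Not all that is in view belongs to the job. Of the things like the lid, leave any that is brown; of the rest the smaller one is meant.

How it is judged:
By the outcome, as a careful person would: the job done as asked, in the order asked, and still so for the second after the job is handed in, with the robot touching nothing.
It also fails if it takes over 72 s, if anything falls off the work surface, if the arm or the gripper's body presses on something with over 40 N, if the wrist force passes 120 N, or if a joint passes its speed limit or range.

## Working session

There is one attempt and no reset: what is moved stays moved. The work goes in short steps, Python scripts to look and compute and a tool call to move; the robot and the scene stay as the last step left them, time stands still between calls to the robot, and variables do not carry over. Pictures are saved under pics/ and viewed, at most 10 in all, crops included, and the job is handed in when it is done.

Besides the shell and the picture viewer there is one more tool, called in YAML: its name, and indented under it one key for each argument. send_rows: Moves the arm, as the interface text tells. Its arguments: {"type":"object","properties":{"xyz":{"type":"array"},"dr":{"type":"array"},"jaw":{"type":"number"},"grip_force":{"type":"number"}},"required":["xyz","dr"]}

```bash
mkdir -p pics; ls; cat > h.py <<'E'
from bench import *
import numpy as np, cv2
from scipy.spatial.transform import Rotation as R
def save(n,f):
    im=get_image(n); cv2.imwrite('pics/'+f,im[:,:,::-1]); return im
def cam(n,st=None):
    c=calibration(n); f=210/np.tan(np.radians(c['vfov'])/2)
    if n=='wrist':
        st=st or get_state(); T=np.eye(4); T[:3,:3]=R.from_rotvec(st['tool_rot']).as_matrix(); T[:3,3]=st['position']
        M=T@np.array(c['hand_eye'])
    else:
        M=np.eye(4); r=R.from_rotvec(c['rvec']).as_matrix(); M[:3,:3]=r.T; M[:3,3]=-r.T@np.array(c['tvec'])
    return f,c['cx'],c['cy'],c['k1'],M
def pt(n,u,v,z,st=None):
    f,cx,cy,k,M=cam(n,st); d=np.array([(u-cx)/f,(v-cy)/f]); s=d.copy()
    for _ in range(30): s=d/(1+k*(s@s))
    w=M[:3,:3]@np.r_[s,1]; return M[:3,3]+w*(z-M[2,3])/w[2]
def proj(n,p,st=None):
    f,cx,cy,k,M=cam(n,st); q=M[:3,:3].T@(np.array(p)-M[:3,3]); s=q[:2]/q[2]; s=s*(1+k*(s@s)); return s*f+[cx,cy]
E
python3 - <<'E'
from h import *
st=get_state(); print(st)
save('top','top1.png');save('side','side1.png')
for n in('top','side','wrist'): print(n,calibration(n),cam(n)[4].round(3).tolist())
E
```

```text
pics
{'time': 0.0, 'joint_positions': array([ 1.34812139,  0.32180899, -0.07008847,  1.4516733 ,  0.02263224,
        1.37077831, -0.05690375]), 'qd': array([-1.60984870e-04,  8.64906548e-04, -1.32350897e-05,  2.31416686e-04,
       -1.04699539e-03, -3.06475270e-03, -1.69084199e-03]), 'joint_torque': array([ 2.34663767e-04, -4.91280055e+01, -4.03398843e-01, -3.12523627e+01,
       -6.38661487e-02,  4.38180612e-02,  1.80907282e-04]), 'position': array([ 0.1522938 , -0.63137811,  0.23847147]), 'tool_rot': array([-3.11776042e+00, -3.70896007e-01,  5.47421792e-04]), 'ft_force': array([0.62391194, 0.64563922, 0.40288226]), 'torque': array([ 0.01003659,  0.01059451, -0.01239801]), 'grip_force': 0.0, 'grip_width': 1.0030492063709366}
top {'vfov': 51.647120769718455, 'cx': 288.69603406072105, 'cy': 212.62941920014032, 'k1': -0.043009832037044025, 'rvec': array([ 2.18192675, -2.15718567,  0.07057494]), 'tvec': array([0.03384442, 0.47517234, 1.28797999])} [[0.012, -0.996, 0.084, 0.365], [-1.0, -0.011, 0.019, 0.014], [-0.018, -0.084, -0.996, 1.324], [0.0, 0.0, 0.0, 1.0]]
side {'vfov': 43.161553
[... 206 characters left out ...]
941, -0.207, 0.268, 0.012], [-0.338, 0.56, -0.756, 1.28], [0.007, -0.802, -0.597, 1.112], [0.0, 0.0, 0.0, 1.0]]
wrist {'vfov': 58.20656956472007, 'cx': 277.50718683703377, 'cy': 213.41534854454835, 'k1': 0.027439512826900835, 'hand_eye': array([[-5.42033738e-04, -9.61399761e-01, -2.75154877e-01,
         7.48523381e-02],
       [ 9.99999744e-01, -3.92651349e-04, -5.97985716e-04,
        -5.17574293e-04],
       [ 4.66863390e-04, -2.75155130e-01,  9.61399728e-01,
        -1.44538745e-01],
       [ 0.00000000e+00,  0.00000000e+00,  0.00000000e+00,
         1.00000000e+00]])} [[0.234, -0.935, -0.268, 0.225], [-0.972, -0.226, -0.062, -0.614], [-0.002, 0.275, -0.961, 0.383], [0.0, 0.0, 0.0, 1.0]]
```

View pics/top1.png

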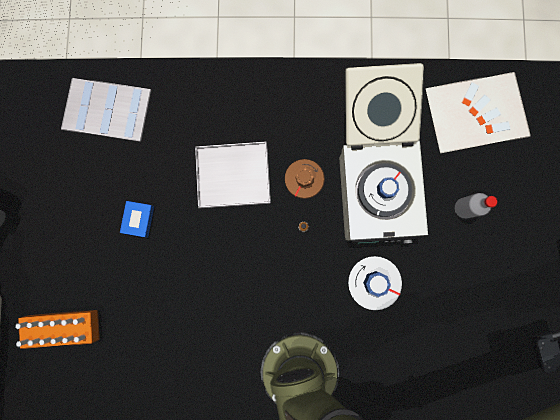

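View pics/side1.png

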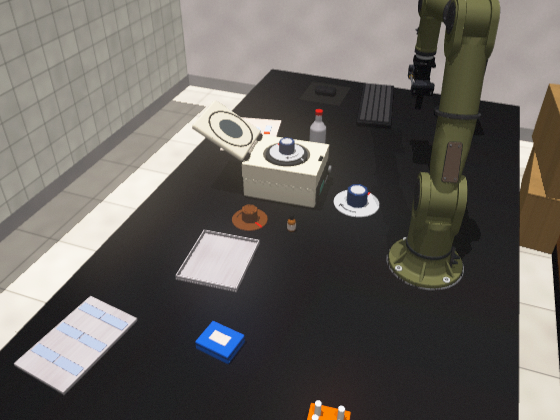

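The top view shows the centrifuge lid with its knob at about (388,187) and red line toward (400,174). The tray is centred near (233,174). The brown decoy is at (304,178), the oil bottle at (304,226), and a larger decoy lid on the bench at (376,284). The side view agrees. I'll enlarge the rotor and measure.

```bash
python3 - <<'E'
from h import *
im=cv2.imread('pics/top1.png')
cv2.imwrite('pics/c1.png',cv2.resize(im[150:230,340:430],None,fx=7,fy=7,interpolation=cv2.INTER_CUBIC))
print('knobtop',pt('top',389,187,.194),'tray', [pt('top',*p,.016).round(3) for p in((195,147),(268,142),(270,203),(199,208),(233,174))])
print('oil',pt('top',304,226,.06),'brown',pt('top',304,178,.02),'box',pt('top',136,219,.03),'red',pt('top',491,201,.19))
E
```

```text
knobtop [ 0.53038881 -0.22621799  0.194     ] tray [array([0.675, 0.331, 0.016]), array([0.692, 0.106, 0.016]), array([0.504, 0.096, 0.016]), array([0.486, 0.313, 0.016]), array([0.592, 0.211, 0.016])]
oil [ 0.43280413 -0.00657689  0.06      ] brown [ 0.58072377 -0.00589888  0.02      ] box [0.44969366 0.50068123 0.03      ] red [ 0.49687531 -0.49589916  0.19      ]
```

View pics/c1.png

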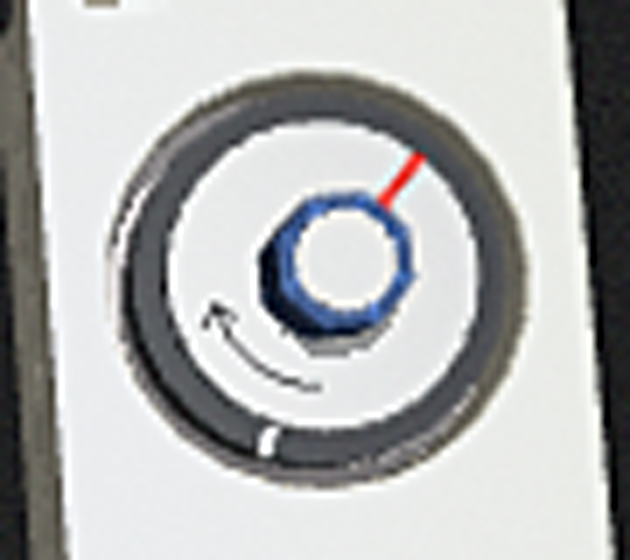

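The crop shows the knob top at about (389.3,187.6), the red line pointing up-right and the white rim line at about (378.6,212.9). By these angles the lid must turn about 156° clockwise, which agrees with the stated range.

```bash
cat >> h.py <<'E'
def yang(st): 
    y=R.from_rotvec(st['tool_rot']).as_matrix()[:,1]; return np.degrees(np.arctan2(y[1],y[0]))
def goto(x,y,z,ya):
    st=get_state(); r=R.from_rotvec(st['tool_rot']); a=np.radians(ya)
    Y=np.array([np.cos(a),np.sin(a),0]);Z=np.array([0,0,-1.]);T=R.from_matrix(np.c_[np.cross(Y,Z),Y,Z])
    print('t',st['time'],'pos',st['position'].round(4),'yang',yang(st).round(2),'q',st['joint_positions'].round(2),'F',st['ft_force'].round(1),'M',st['torque'].round(2))
    print('shift mm',(r.inv().apply(np.array([x,y,z])-st['position'])*1e3).round(1),'dr',(r.inv()*T).as_rotvec().round(3))
E
python3 - <<'E'
from h import *
K=np.array(pt('top',389.3,187.6,.194)); D=pt('top',322/7+340,274/7+150,.154); print(K,D)
r=pt('top',425/7+340,157/7+150,.154)-D; w=pt('top',270/7+340,440/7+150,.147)-D
print(np.linalg.norm(r),np.linalg.norm(w),np.degrees(np.arctan2(r[1],r[0])),np.degrees(np.arctan2(w[1],w[0])))
goto(.53,-.227,.33,49)
E
```

```text
[ 0.52881061 -0.22699145  0.194     ] [ 0.53027776 -0.22653703  0.154     ]
0.06150663177229158 0.06735483289708144 -41.12856485130153 163.34286177385593
t 0.1 pos [ 0.1524 -0.6314  0.2386] yang -76.43 q [ 1.35  0.32 -0.07  1.45  0.02  1.37 -0.06] F [ 0.7  0.7 -0.9] M [ 0.02 -0.02 -0.02]
shift mm [ 462.  -304.6  -91. ] dr [-1.000e-03 -2.000e-03 -2.189e+00]
```

send_rows:
  xyz:
    - [0,0,-20]
    - [15,-10,-45]
    - [40,-26,-70]
    - [68,-45,-85]
    - [96,-63,-91]
    - [124,-82,-91]
    - [152,-100,-91]
    - [180,-119,-91]
    - [206,-136,-91]
    - [230,-152,-91]
  dr:
    - [0,0,-0.1]
    - [0,0,-0.2]
    - [0,0,-0.3]
    - [0,0,-0.4]
    - [0,0,-0.5]
    - [0,0,-0.6]
    - [0,0,-0.7]
    - [0,0,-0.8]
    - [0,0,-0.9]
    - [0,0,-1.0]
  jaw: 87
  grip_force: 25

```text
time: 0.93
position: [0.3416, -0.4282, 0.3303]
tool_rot: [-2.554, -1.829, -0.0]
ft_force: [0.4, -0.5, -0.0]
grip_width: 1.003
grip_force: 0.0
```

```bash
python3 - <<'E'
from h import *
goto(.53,-.227,.33,49)
E
```

```text
t 0.9333 pos [ 0.3416 -0.4282  0.3303] yang -18.79 q [ 1.16  0.09 -0.33  1.55  0.03  1.51  0.5 ] F [ 0.4 -0.5 -0. ] M [-0.03 -0.08 -0.01]
shift mm [251.1 113.6   0.3] dr [-0.000e+00 -1.000e-03 -1.183e+00]
```

send_rows:
  xyz:
    - [25,11,0]
    - [50,23,0]
    - [75,34,0]
    - [100,45,0]
    - [126,57,0]
    - [151,68,0]
    - [176,80,0]
    - [201,91,0]
    - [228,103,0]
    - [251,114,0]
  dr:
    - [0,0,-0.12]
    - [0,0,-0.24]
    - [0,0,-0.36]
    - [0,0,-0.47]
    - [0,0,-0.59]
    - [0,0,-0.71]
    - [0,0,-0.83]
    - [0,0,-0.95]
    - [0,0,-1.07]
    - [0,0,-1.18]

```text
time: 1.77
position: [0.5312, -0.2285, 0.3302]
tool_rot: [-1.104, -2.941, -0.001]
ft_force: [0.1, 0.5, 0.3]
grip_width: 0.999
grip_force: 0.0
```

```bash
python3 - <<'E'
from h import *
goto(.53,-.227,.33,49)
st=get_state();im=save('wrist','w1.png')
print([proj('wrist',p,st).round(0) for p in((.53,-.227,.194),(.53,-.227,.154))])
E
```

```text
t 1.7667 pos [ 0.5312 -0.2285  0.3302] yang 48.86 q [ 0.89  0.18 -0.61  1.47  0.11  1.52  1.13] F [0.1 0.5 0.3] M [ 0.01 -0.14  0.  ]
shift mm [1.9 0.3 0.2] dr [ 0.    -0.001 -0.002]
[array([278., 206.]), array([278., 194.])]
```

View pics/w1.png

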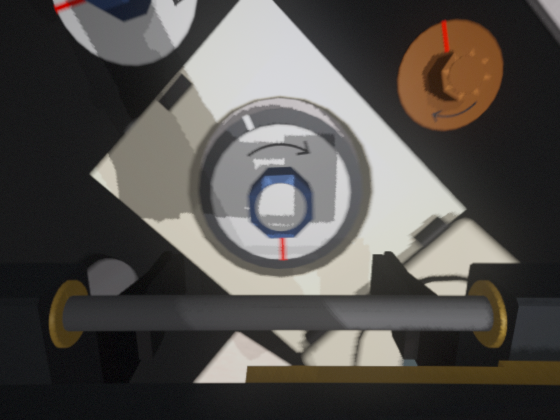

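The wrist view shows the knob top centre at about (281,205). The red line runs from (282.5,238) to (284,260), and the white line is at (248,122).

```bash
python3 - <<'E'
from h import *
st=get_state(); K=pt('wrist',281,205,.194,st); print(K, pt('wrist',282,188,.154,st))
im=cv2.imread('pics/w1.png').astype(int); m=(im[:,:,2]>150)&(im[:,:,1]<90)&(im[:,:,0]<90)
v,u=np.nonzero(m); s=(abs(u-283)<15)&(abs(v-250)<25); u,v=u[s],v[s]; print(u.mean(),v.mean(),v.min(),v.max())
P=np.array([pt('wrist',a,b,.154,st)[:2] for a,b in zip(u,v)]); c=P.mean(0); d=np.linalg.svd(P-c)[2][0]
print('red',c,np.degrees(np.arctan2(d[1],d[0])))
a=pt('wrist',248,122,.147,st)
for C in (K,pt('wrist',282,188,.154,st)):
  print(np.degrees(np.arctan2(*(c-C[:2])[::-1])),np.degrees(np.arctan2(*(a-C)[1::-1])),np.linalg.norm(a-C))
goto(K[0],K[1],.176,49)
E
```

```text
[ 0.53460069 -0.21869348  0.194     ] [ 0.53185988 -0.21450177  0.154     ]
282.575 250.7 238 259
red [ 0.5765872  -0.25172165] -37.245964672634
-38.189925697974374 163.99377988677833 0.08102329839697174
-39.76556789094748 167.0059681619539 0.06268604317487458
t 1.8167 pos [ 0.5346 -0.223   0.3301] yang 49.56 q [ 0.89  0.19 -0.62  1.47  0.1   1.52  1.14] F [1.6 3.7 0.2] M [ 0.33 -0.29 -0.02]
shift mm [  2.7   2.5 154.1] dr [ 0.005 -0.001  0.01 ]
```

The arm was still settling when I measured. I'll descend partway, stop, and look again.

send_rows:
  xyz:
    - [0,0,15]
    - [0,0,30]
    - [0,0,50]
    - [0,0,65]
    - [0,0,75]
    - [0,0,80]
    - [0,0,80]
    - [0,0,80]
    - [0,0,80]
    - [0,0,80]
  dr:
    - [0,0,0]
    - [0,0,0]
    - [0,0,0]
    - [0,0,0]
    - [0,0,0]
    - [0,0,0]
    - [0,0,0]
    - [0,0,0]
    - [0,0,0]
    - [0,0,0]

```text
time: 2.65
position: [0.5309, -0.2306, 0.2517]
tool_rot: [1.113, 2.936, -0.001]
ft_force: [-0.8, -0.1, -0.9]
grip_width: 1.004
grip_force: 0.0
```

```bash
python3 - <<'E'
from h import *
goto(.531,-.226,.176,49)
st=get_state();im=save('wrist','w2.png')
print([proj('wrist',p,st).round(0) for p in((.531,-.226,.194),(.531,-.226,.154))]); import pickle; pickle.dump(st,open('w2.pkl','wb'))
st=get_state(); print(st['position'])
E
```

```text
t 2.65 pos [ 0.5309 -0.2306  0.2517] yang 48.47 q [ 0.89  0.21 -0.61  1.6   0.12  1.37  1.12] F [-0.8 -0.1 -0.9] M [ 0.04 -0.17  0.02]
shift mm [ 3.1  3.5 75.7] dr [ 0.     0.002 -0.009]
[array([284., 239.]), array([283., 219.])]
[ 0.5308418  -0.23054881  0.25150032]
```

View pics/w2.png

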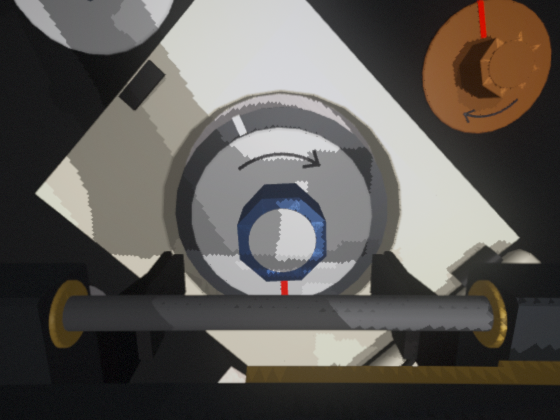

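The wrist view shows the knob top at (282,238), which fits the estimate within 1 mm. The red line is about 2° off the tool axis and the white line is at (239,125). Next I descend to the grip height.

send_rows:
  xyz:
    - [3,2.6,5]
    - [3,2.6,15]
    - [3,2.6,28]
    - [3,2.6,40]
    - [3,2.6,52]
    - [3,2.6,62]
    - [3,2.6,69]
    - [3,2.6,73]
    - [3,2.6,75]
    - [3,2.6,75]
  dr:
    - [0,0,-0.02]
    - [0,0,-0.04]
    - [0,0,-0.04]
    - [0,0,-0.04]
    - [0,0,-0.04]
    - [0,0,-0.04]
    - [0,0,-0.04]
    - [0,0,-0.04]
    - [0,0,-0.04]
    - [0,0,-0.04]

```text
time: 3.53
position: [0.5298, -0.2265, 0.1752]
tool_rot: [-1.055, -2.959, -0.0]
ft_force: [1.6, -0.1, 0.5]
grip_width: 0.999
grip_force: 0.0
```

```bash
python3 - <<'E'
from h import *
goto(.5304,-.2267,.176,51)
E
```

```text
t 3.5333 pos [ 0.5298 -0.2265  0.1752] yang 50.77 q [ 0.88  0.26 -0.61  1.71  0.16  1.23  1.12] F [ 1.6 -0.1  0.5] M [ 0.07 -0.18  0.05]
shift mm [-0.6  0.2 -0.8] dr [-0.    -0.    -0.004]
```

Close softly.

send_rows:
  xyz:
    - [0,0,0]
    - [0,0,0]
    - [0,0,0]
    - [0,0,0]
    - [0,0,0]
    - [0,0,0]
    - [0,0,0]
    - [0,0,0]
    - [0,0,0]
    - [0,0,0]
  dr:
    - [0,0,0]
    - [0,0,0]
    - [0,0,0]
    - [0,0,0]
    - [0,0,0]
    - [0,0,0]
    - [0,0,0]
    - [0,0,0]
    - [0,0,0]
    - [0,0,0]
  jaw: 40
  grip_force: 25

```text
time: 4.37
position: [0.5299, -0.2265, 0.1757]
tool_rot: [1.055, 2.959, -0.0]
ft_force: [-0.4, -0.4, 0.8]
grip_width: 0.572
grip_force: 25.0
```

```bash
python3 - <<'E'
from h import *
goto(.5304,-.2267,.176,51); s=get_state(); print(s['grip_width']*87,s['grip_force'])
E
```

```text
t 4.3667 pos [ 0.5299 -0.2265  0.1757] yang 50.77 q [ 0.88  0.26 -0.61  1.71  0.16  1.23  1.12] F [-0.4 -0.4  0.8] M [ 0.06 -0.17  0.03]
shift mm [-0.5  0.1 -0.3] dr [-0.     0.    -0.004]
49.77591607723065 24.995916603533033
```

Gripped on the flats: 49.8 mm opening, with almost no side force. Start with a small turn.

send_rows:
  xyz:
    - [0,0,0]
    - [0,0,-0.1]
    - [0,0,-0.2]
    - [0,0,-0.3]
    - [0,0,-0.4]
    - [0,0,-0.5]
    - [0,0,-0.5]
    - [0,0,-0.5]
    - [0,0,-0.5]
    - [0,0,-0.5]
  dr:
    - [0,0,0.03]
    - [0,0,0.06]
    - [0,0,0.09]
    - [0,0,0.12]
    - [0,0,0.15]
    - [0,0,0.175]
    - [0,0,0.175]
    - [0,0,0.175]
    - [0,0,0.175]
    - [0,0,0.175]

```text
time: 5.2
position: [0.53, -0.2265, 0.1761]
tool_rot: [1.309, 2.856, 0.0]
ft_force: [0.2, -0.3, 1.8]
grip_width: 0.572
grip_force: 25.0
```

```bash
python3 - <<'E'
from h import *
goto(.5304,-.2267,.176,51)
E
```

```text
t 5.2 pos [ 0.53   -0.2265  0.1761] yang 40.75 q [ 0.87  0.25 -0.59  1.71  0.15  1.23  0.95] F [ 0.2 -0.3  1.8] M [ 0.04 -0.21 -0.12]
shift mm [-0.4  0.2  0.1] dr [ 0.     0.    -0.179]
```

send_rows:
  xyz:
    - [0,0,0]
    - [0,0,-0.1]
    - [0,0,-0.2]
    - [0,0,-0.3]
    - [0,0,-0.4]
    - [0,0,-0.5]
    - [0,0,-0.6]
    - [0,0,-0.6]
    - [0,0,-0.6]
    - [0,0,-0.6]
  dr:
    - [0,0,0.03]
    - [0,0,0.06]
    - [0,0,0.09]
    - [0,0,0.12]
    - [0,0,0.15]
    - [0,0,0.18]
    - [0,0,0.21]
    - [0,0,0.21]
    - [0,0,0.21]
    - [0,0,0.21]

```text
time: 6.03
position: [0.5296, -0.2264, 0.1764]
tool_rot: [-1.6, -2.703, 0.0]
ft_force: [-0.1, 0.4, -0.4]
grip_width: 0.573
grip_force: 25.0
```

```bash
python3 - <<'E'
from h import *
goto(.5304,-.2267,.176,51)
E
```

```text
t 6.0333 pos [ 0.5296 -0.2264  0.1764] yang 28.75 q [ 0.84  0.25 -0.56  1.71  0.14  1.23  0.75] F [-0.1  0.4 -0.4] M [ 0.03 -0.18 -0.06]
shift mm [-0.6  0.5  0.4] dr [-0.    -0.    -0.388]
```

send_rows:
  xyz:
    - [0,0,-0.1]
    - [0,0,-0.2]
    - [0,0,-0.3]
    - [0,0,-0.4]
    - [0,0,-0.5]
    - [0,0,-0.6]
    - [0,0,-0.7]
    - [0,0,-0.8]
    - [0,0,-0.8]
    - [0,0,-0.8]
  dr:
    - [0,0,0.03]
    - [0,0,0.06]
    - [0,0,0.09]
    - [0,0,0.12]
    - [0,0,0.15]
    - [0,0,0.18]
    - [0,0,0.21]
    - [0,0,0.24]
    - [0,0,0.26]
    - [0,0,0.26]

```text
time: 6.87
position: [0.5301, -0.2262, 0.1774]
tool_rot: [1.938, 2.472, 0.001]
ft_force: [1.4, 0.8, -0.5]
grip_width: 0.574
grip_force: 25.0
```

```bash
python3 - <<'E'
from h import *
goto(.5304,-.2267,.176,51)
E
```

```text
t 6.8667 pos [ 0.5301 -0.2262  0.1774] yang 13.82 q [ 0.82  0.24 -0.53  1.71  0.13  1.23  0.5 ] F [ 1.4  0.8 -0.5] M [ 0.04 -0.42 -0.05]
shift mm [-0.5  0.2  1.4] dr [ 0.     0.    -0.649]
```

send_rows:
  xyz:
    - [0,0,-0.1]
    - [0,0,-0.2]
    - [0,0,-0.3]
    - [0,0,-0.4]
    - [0,0,-0.5]
    - [0,0,-0.6]
    - [0,0,-0.7]
    - [0,0,-0.8]
    - [0,0,-0.8]
    - [0,0,-0.8]
  dr:
    - [0,0,0.03]
    - [0,0,0.06]
    - [0,0,0.09]
    - [0,0,0.12]
    - [0,0,0.15]
    - [0,0,0.18]
    - [0,0,0.21]
    - [0,0,0.24]
    - [0,0,0.26]
    - [0,0,0.26]

```text
time: 7.7
position: [0.5304, -0.2264, 0.1787]
tool_rot: [2.241, 2.2, 0.001]
ft_force: [2.1, 0.6, 1.6]
grip_width: 0.571
grip_force: 25.0
```

```bash
python3 - <<'E'
from h import *
goto(.5304,-.2267,.176,51)
st=get_state();im=save('wrist','w3.png')
E
```

```text
t 7.7 pos [ 0.5304 -0.2264  0.1787] yang -1.07 q [ 0.79  0.24 -0.5   1.71  0.12  1.23  0.25] F [2.1 0.6 1.6] M [-0.01 -0.57  0.02]
shift mm [-0.3  0.   2.7] dr [ 0.001  0.001 -0.909]
```

View pics/w3.png

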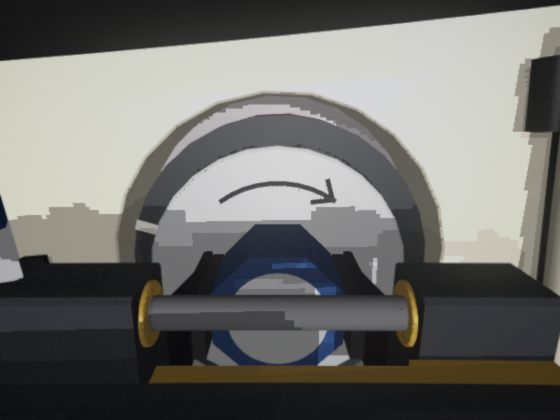

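The arrow has turned with the tool and the white line is now at (147,227), so the lid is turning with the grip. Continue.

send_rows:
  xyz:
    - [0,0,-0.1]
    - [0,0,-0.3]
    - [0,0,-0.5]
    - [0,0,-0.7]
    - [0,0,-0.9]
    - [0,0,-1.1]
    - [0,0,-1.2]
    - [0,0,-1.3]
    - [0,0,-1.4]
    - [0,0,-1.4]
  dr:
    - [0,0,0.04]
    - [0,0,0.08]
    - [0,0,0.12]
    - [0,0,0.16]
    - [0,0,0.2]
    - [0,0,0.24]
    - [0,0,0.28]
    - [0,0,0.32]
    - [0,0,0.35]
    - [0,0,0.35]

```text
time: 8.58
position: [0.5308, -0.2263, 0.1806]
tool_rot: [2.589, 1.776, 0.002]
ft_force: [1.8, 0.9, 3.3]
grip_width: 0.577
grip_force: 25.0
```

```bash
python3 - <<'E'
from h import *
goto(.5304,-.2267,.176,51)
E
```

```text
t 8.5833 pos [ 0.5308 -0.2263  0.1806] yang -21.11 q [ 0.76  0.23 -0.46  1.7   0.11  1.23 -0.1 ] F [1.8 0.9 3.3] M [ 0.21 -0.62  0.01]
shift mm [-0.5 -0.2  4.5] dr [ 2.000e-03  1.000e-03 -1.259e+00]
```

send_rows:
  xyz:
    - [0,0,-0.3]
    - [0,0,-0.6]
    - [0,0,-0.9]
    - [0,0,-1.2]
    - [0,0,-1.5]
    - [0,0,-1.7]
    - [0,0,-1.9]
    - [0,0,-2.1]
    - [0,0,-2.2]
    - [0,0,-2.2]
  dr:
    - [0,0,0.04]
    - [0,0,0.08]
    - [0,0,0.12]
    - [0,0,0.16]
    - [0,0,0.2]
    - [0,0,0.24]
    - [0,0,0.28]
    - [0,0,0.32]
    - [0,0,0.35]
    - [0,0,0.35]

```text
time: 9.42
position: [0.5308, -0.2263, 0.1827]
tool_rot: [2.859, 1.299, 0.003]
ft_force: [2.9, 1.5, 3.5]
grip_width: 0.574
grip_force: 25.0
```

```bash
python3 - <<'E'
from h import *
goto(.5304,-.2267,.176,51)
E
```

```text
t 9.4167 pos [ 0.5308 -0.2263  0.1827] yang -41.13 q [ 0.73  0.23 -0.42  1.7   0.1   1.23 -0.44] F [2.9 1.5 3.5] M [ 0.16 -0.76  0.06]
shift mm [-0.6 -0.   6.7] dr [ 2.000e-03  1.000e-03 -1.608e+00]
```

send_rows:
  xyz:
    - [0.2,0.1,-0.3]
    - [0.4,0.2,-0.6]
    - [0.5,0.2,-0.9]
    - [0.5,0.2,-1.2]
    - [0.5,0.2,-1.5]
    - [0.5,0.2,-1.8]
    - [0.5,0.2,-2.1]
    - [0.5,0.2,-2.4]
    - [0.5,0.2,-2.5]
    - [0.5,0.2,-2.5]
  dr:
    - [0,0,0.04]
    - [0,0,0.08]
    - [0,0,0.12]
    - [0,0,0.16]
    - [0,0,0.2]
    - [0,0,0.24]
    - [0,0,0.28]
    - [0,0,0.32]
    - [0,0,0.35]
    - [0,0,0.35]

```text
time: 10.25
position: [0.5311, -0.2262, 0.1848]
tool_rot: [3.042, 0.782, 0.003]
ft_force: [3.7, 0.2, 3.4]
grip_width: 0.574
grip_force: 25.0
```

```bash
python3 - <<'E'
from h import *
goto(.5304,-.2267,.176,51)
E
```

```text
t 10.25 pos [ 0.5311 -0.2262  0.1848] yang -61.18 q [ 0.69  0.22 -0.39  1.7   0.09  1.23 -0.78] F [3.7 0.2 3.4] M [ 0.11 -0.89  0.02]
shift mm [-0.9  0.1  8.8] dr [ 0.002  0.    -1.958]
```

send_rows:
  xyz:
    - [0.2,0.2,-0.3]
    - [0.2,0.4,-0.6]
    - [0.2,0.5,-0.9]
    - [0.2,0.5,-1.2]
    - [0.2,0.5,-1.5]
    - [0.2,0.5,-1.8]
    - [0.2,0.5,-2.1]
    - [0.2,0.5,-2.4]
    - [0.2,0.5,-2.5]
    - [0.2,0.5,-2.5]
  dr:
    - [0,0,0.04]
    - [0,0,0.08]
    - [0,0,0.12]
    - [0,0,0.16]
    - [0,0,0.2]
    - [0,0,0.24]
    - [0,0,0.28]
    - [0,0,0.32]
    - [0,0,0.35]
    - [0,0,0.35]

```text
time: 11.08
position: [0.5313, -0.2265, 0.187]
tool_rot: [3.132, 0.241, 0.002]
ft_force: [4.3, 0.6, 1.8]
grip_width: 0.576
grip_force: 25.0
```

```bash
python3 - <<'E'
from h import *
goto(.5304,-.2267,.176,51)
E
```

```text
t 11.0833 pos [ 0.5313 -0.2265  0.187 ] yang -81.21 q [ 0.66  0.22 -0.35  1.7   0.08  1.24 -1.12] F [4.3 0.6 1.8] M [ 0.06 -1.01  0.02]
shift mm [-0.9  0.  11. ] dr [ 1.000e-03 -0.000e+00 -2.308e+00]
```

send_rows:
  xyz:
    - [0,0,-0.2]
    - [0,0,-0.5]
    - [0,0,-0.8]
    - [0,0,-1.1]
    - [0,0,-1.4]
    - [0,0,-1.6]
    - [0,0,-1.7]
    - [0,0,-1.7]
    - [0,0,-1.7]
    - [0,0,-1.7]
  dr:
    - [0,0,0.04]
    - [0,0,0.08]
    - [0,0,0.12]
    - [0,0,0.16]
    - [0,0,0.2]
    - [0,0,0.24]
    - [0,0,0.26]
    - [0,0,0.26]
    - [0,0,0.26]
    - [0,0,0.26]

```text
time: 11.92
position: [0.531, -0.2268, 0.1886]
tool_rot: [3.137, -0.168, 0.001]
ft_force: [4.7, -0.7, 0.3]
grip_width: 0.568
grip_force: 25.0
```

```bash
python3 - <<'E'
from h import *
goto(.5304,-.2267,.176,51)
im=save('top','t2.png');w=save('wrist','w4.png')
a=cv2.resize(im[150:230,340:430,::-1],None,fx=5,fy=5,interpolation=cv2.INTER_CUBIC)
b=cv2.resize(w[:,:,::-1],(533,400)); b=b[:,200//1-200:340]
cv2.imwrite('pics/c2.png',np.hstack([a,b]))
E
```

```text
t 11.9167 pos [ 0.531  -0.2268  0.1886] yang -96.12 q [ 0.64  0.21 -0.32  1.7   0.07  1.24 -1.38] F [ 4.7 -0.7  0.3] M [-0.11 -1.12  0.1 ]
shift mm [-0.6  0.  12.6] dr [ 1.000e-03  0.000e+00 -2.568e+00]
```

View pics/c2.png

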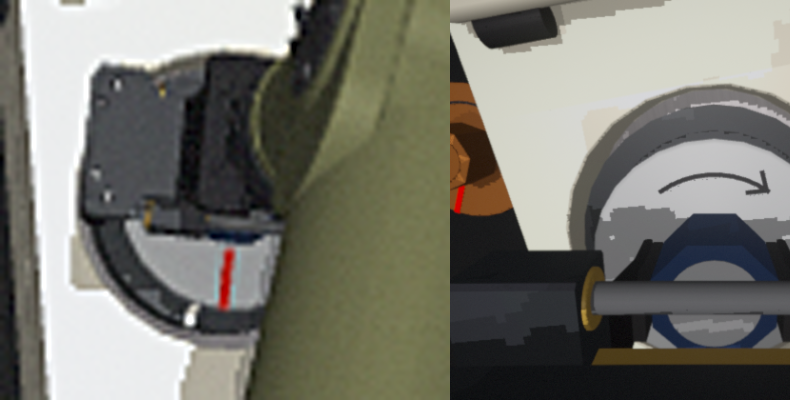

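The top crop shows the red line's outer end at about (224,308) and the white line's middle at about (191,314). There is still a gap to close.

```bash
python3 - <<'E'
from h import *
for C in ((.5304,-.2265),(.531,-.226),(.530,-.227)):
  o=[]
  for u,v,z in((224,308,.167),(231,250,.167),(191,314,.147)):
    p=pt('top',u/5+340,v/5+150,z)[:2]-C; o.append((np.degrees(np.arctan2(p[1],p[0])).round(1),np.hypot(*p).round(4)))
  print(o)
p=pt('top',224/5+340,308/5+150,.167)-pt('top',231/5+340,250/5+150,.167); print(np.degrees(np.arctan2(p[1],p[0])))
E
```

```text
[(np.float64(174.3), np.float64(0.0628)), (np.float64(175.8), np.float64(0.0313)), (np.float64(162.5), np.float64(0.0673))]
[(np.float64(174.8), np.float64(0.0633)), (np.float64(176.7), np.float64(0.0319)), (np.float64(163.1), np.float64(0.0677))]
[(np.float64(173.8), np.float64(0.0624)), (np.float64(174.8), np.float64(0.031)), (np.float64(162.0), np.float64(0.067))]
172.77574151847577
```

send_rows:
  xyz:
    - [0,0,-0.2]
    - [0,0,-0.4]
    - [0,0,-0.6]
    - [0,0,-0.8]
    - [0,0,-1.0]
    - [0,0,-1.2]
    - [0,0,-1.3]
    - [0,0,-1.3]
    - [0,0,-1.3]
    - [0,0,-1.3]
  dr:
    - [0,0,0.03]
    - [0,0,0.06]
    - [0,0,0.09]
    - [0,0,0.12]
    - [0,0,0.15]
    - [0,0,0.18]
    - [0,0,0.2]
    - [0,0,0.2]
    - [0,0,0.2]
    - [0,0,0.2]

```text
time: 12.85
position: [0.5306, -0.2269, 0.1899]
tool_rot: [3.104, -0.482, -0.0]
ft_force: [4.3, -0.6, 0.9]
grip_width: 0.57
grip_force: 25.0
```

```bash
python3 - <<'E'
from h import *
goto(.5304,-.2267,.176,51)
im=save('top','t3.png')
cv2.imwrite('pics/c3.png',cv2.resize(im[190:230,350:410,::-1],None,fx=10,fy=10,interpolation=cv2.INTER_CUBIC))
E
```

```text
t 12.85 pos [ 0.5306 -0.2269  0.1899] yang -107.64 q [ 0.62  0.21 -0.3   1.7   0.07  1.24 -1.57] F [ 4.3 -0.6  0.9] M [-0.25 -0.93  0.08]
shift mm [-0.2 -0.1 13.9] dr [ 0.000e+00  1.000e-03 -2.769e+00]
```

View pics/c3.png

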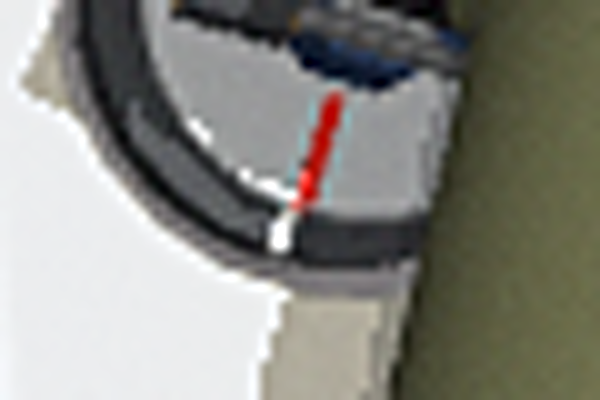

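The red line runs from (336,97) to (303,208) and the white line is at (283,235). They nearly meet, and I'll compute the residual with parallax.

```bash
python3 - <<'E'
from h import *
C=np.array((.5304,-.2265))
for u,v,z in((303,206,.168),(320,150,.168),(336,97,.168),(281,238,.147),(294,212,.147)):
    p=pt('top',u/10+350,v/10+190,z)[:2]-C; print(np.degrees(np.arctan2(p[1],p[0])).round(1),np.hypot(*p).round(4))
E
```

```text
162.9 0.0628
162.9 0.047
162.8 0.0321
163.0 0.0699
164.2 0.0621
```

Both lines are at about 163°, so they are aligned. Lift straight up, gently at first.

send_rows:
  xyz:
    - [0,0,-0.5]
    - [0,0,-1]
    - [0,0,-2]
    - [0,0,-3]
    - [0,0,-4]
    - [0,0,-6]
    - [0,0,-8]
    - [0,0,-10]
    - [0,0,-12]
    - [0,0,-12]
  dr:
    - [0,0,0]
    - [0,0,0]
    - [0,0,0]
    - [0,0,0]
    - [0,0,0]
    - [0,0,0]
    - [0,0,0]
    - [0,0,0]
    - [0,0,0]
    - [0,0,0]

```text
time: 13.73
position: [0.529, -0.2263, 0.201]
tool_rot: [-3.104, 0.483, 0.007]
ft_force: [-0.6, 0.1, -1.5]
grip_width: 0.574
grip_force: 25.0
```

```bash
python3 - <<'E'
from h import *
goto(.5304,-.2267,.29,-107.6)
E
```

```text
t 13.7333 pos [ 0.529  -0.2263  0.201 ] yang -107.68 q [ 0.62  0.2  -0.3   1.68  0.06  1.27 -1.57] F [-0.6  0.1 -1.5] M [ 0.05 -0.02 -0.06]
shift mm [  1.1  -0.1 -89. ] dr [ 0.     0.004 -0.001]
```

The lid is free; the force reads about its weight. Lift on to clear the hub and deck.

send_rows:
  xyz:
    - [0,0,-4]
    - [0,0,-10]
    - [0,0,-20]
    - [0,0,-32]
    - [0,0,-45]
    - [0,0,-58]
    - [0,0,-70]
    - [0,0,-80]
    - [0,0,-87]
    - [0,0,-90]
  dr:
    - [0,0,0]
    - [0,0,0]
    - [0,0,0]
    - [0,0,0]
    - [0,0,0]
    - [0,0,0]
    - [0,0,0]
    - [0,0,0]
    - [0,0,0]
    - [0,0,0]

```text
time: 14.57
position: [0.5312, -0.2267, 0.2935]
tool_rot: [3.104, -0.482, 0.003]
ft_force: [0.3, -0.5, -1.6]
grip_width: 0.57
grip_force: 25.0
```

```bash
python3 - <<'E'
from h import *
im=save('top','t4.png')
cv2.imwrite('pics/c4.png',cv2.resize(im[120:240,170:430,::-1],None,fx=3,fy=3,interpolation=cv2.INTER_CUBIC))
goto(.590,.2115,.28,-107.6)
E
```

```text
t 14.6167 pos [ 0.5312 -0.2267  0.2933] yang -107.66 q [ 0.63  0.16 -0.3   1.55  0.05  1.44 -1.56] F [ 0.4  0.4 -0.6] M [ 0.04  0.   -0.  ]
shift mm [ -76.9 -435.4   13.1] dr [ 0.    -0.002 -0.001]
```

View pics/c4.png

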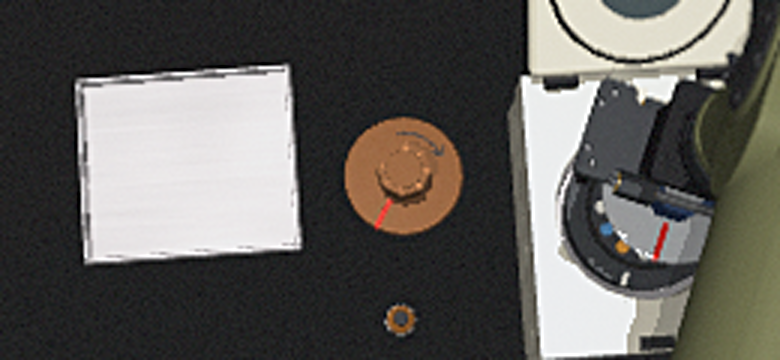

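The lid is off and in the grip, with its red line at (660,242). The tray corners are at (76,79), (289,65), (300,250) and (87,264). I'll carry it across, unwinding the wrist on the way.

send_rows:
  xyz:
    - [-1,-6,0]
    - [-3,-18,0]
    - [-6,-36,0]
    - [-10,-58,0]
    - [-15,-84,0]
    - [-20,-112,0]
    - [-25,-140,0]
    - [-30,-168,0]
    - [-35,-196,0]
    - [-39,-220,0]
  dr:
    - [0,0,-0.03]
    - [0,0,-0.08]
    - [0,0,-0.14]
    - [0,0,-0.2]
    - [0,0,-0.27]
    - [0,0,-0.34]
    - [0,0,-0.41]
    - [0,0,-0.48]
    - [0,0,-0.55]
    - [0,0,-0.62]

```text
time: 15.45
position: [0.5597, -0.0001, 0.2917]
tool_rot: [-3.1, -0.503, 0.0]
ft_force: [0.6, 0.1, -2.5]
grip_width: 0.568
grip_force: 25.0
```

```bash
python3 - <<'E'
from h import *
c=np.mean([pt('top',u/3+170,v/3+120,.016) for u,v in((76,79),(289,65),(300,250),(87,264))],0); print(c)
goto(c[0],c[1],.29,-45)
E
```

```text
[0.58993022 0.21243063 0.016     ]
t 15.45 pos [ 5.597e-01 -1.000e-04  2.917e-01] yang -71.56 q [ 0.42  0.14 -0.51  1.58  0.07  1.44 -1.35] F [ 0.6  0.1 -2.5] M [-0.01 -0.04 -0.02]
shift mm [  95.9 -192.     1.9] dr [-0.001 -0.    -0.463]
```

send_rows:
  xyz:
    - [14,-27,0]
    - [27,-54,0]
    - [40,-80,0]
    - [53,-106,0]
    - [65,-130,0]
    - [76,-152,0]
    - [85,-170,0]
    - [92,-184,0]
    - [96,-192,0]
    - [96,-192,0]
  dr:
    - [0,0,-0.06]
    - [0,0,-0.12]
    - [0,0,-0.18]
    - [0,0,-0.24]
    - [0,0,-0.3]
    - [0,0,-0.36]
    - [0,0,-0.41]
    - [0,0,-0.44]
    - [0,0,-0.46]
    - [0,0,-0.46]

```text
time: 16.28
position: [0.5917, 0.2106, 0.2915]
tool_rot: [-2.906, -1.19, 0.0]
ft_force: [-0.4, 0.6, -2.2]
grip_width: 0.571
grip_force: 25.0
```

```bash
python3 - <<'E'
from h import *
goto(.590,.2124,.05,-45)
im=save('side','s2.png')
E
```

```text
t 16.2833 pos [0.5917 0.2106 0.2915] yang -45.45 q [ 0.14  0.32 -0.68  1.41  0.2   1.48 -1.32] F [-0.4  0.6 -2.2] M [ 0.02 -0.02 -0.05]
shift mm [ -0.   -2.1 241.5] dr [-0.002 -0.    -0.008]
```

send_rows:
  xyz:
    - [0,-2,10]
    - [0,-2,32]
    - [0,-2,60]
    - [0,-2,92]
    - [0,-2,124]
    - [0,-2,156]
    - [0,-2,185]
    - [0,-2,208]
    - [0,-2,224]
    - [0,-2,232]
  dr:
    - [0,0,0]
    - [0,0,0]
    - [0,0,0]
    - [0,0,0]
    - [0,0,0]
    - [0,0,0]
    - [0,0,0]
    - [0,0,0]
    - [0,0,0]
    - [0,0,0]

```text
time: 17.17
position: [0.5896, 0.2053, 0.0563]
tool_rot: [2.911, 1.178, -0.009]
ft_force: [-0.5, -0.3, -1.4]
grip_width: 0.574
grip_force: 25.0
```

send_rows:
  xyz:
    - [0,0,2]
    - [0,0,4]
    - [0,0,6]
    - [0,0,8]
    - [0,0,10]
    - [0,0,12]
    - [0,0,13.5]
    - [0,0,15]
    - [0,0,16]
    - [0,0,16]
  dr:
    - [0,0,0]
    - [0,0,0]
    - [0,0,0]
    - [0,0,0]
    - [0,0,0]
    - [0,0,0]
    - [0,0,0]
    - [0,0,0]
    - [0,0,0]
    - [0,0,0]

```text
time: 18.0
position: [0.5912, 0.2085, 0.0435]
tool_rot: [2.91, 1.183, -0.001]
ft_force: [0.4, 1.2, -2.4]
grip_width: 0.571
grip_force: 25.0
```

```bash
python3 - <<'E'
from h import *
goto(.590,.2124,.0297,-45)
E
```

```text
t 18.0 pos [0.5912 0.2085 0.0435] yang -45.77 q [ 0.1   0.51 -0.61  1.69  0.33  1.04 -1.42] F [ 0.4  1.2 -2.4] M [-0.07 -0.04  0.  ]
shift mm [ 1.9 -3.6 13.8] dr [-0.     0.    -0.013]
```

send_rows:
  xyz:
    - [1,-1.5,2]
    - [1.5,-2.5,4]
    - [2,-3.5,6]
    - [2,-3.5,7.5]
    - [2,-3.5,9]
    - [2,-3.5,10]
    - [2,-3.5,11]
    - [2,-3.5,11.5]
    - [2,-3.5,12]
    - [2,-3.5,12]
  dr:
    - [0,0,0]
    - [0,0,0]
    - [0,0,0]
    - [0,0,0]
    - [0,0,0]
    - [0,0,0]
    - [0,0,0]
    - [0,0,0]
    - [0,0,0]
    - [0,0,0]

```text
time: 18.83
position: [0.5904, 0.2123, 0.0317]
tool_rot: [2.911, 1.182, -0.0]
ft_force: [0.5, -0.6, -1.6]
grip_width: 0.576
grip_force: 25.0
```

```bash
python3 - <<'E'
from h import *
goto(.590,.2124,.0297,-45)
E
```

```text
t 18.8333 pos [0.5904 0.2123 0.0317] yang -45.78 q [ 0.09  0.53 -0.61  1.7   0.34  1.02 -1.43] F [ 0.5 -0.6 -1.6] M [ 0.   -0.02 -0.03]
shift mm [-0.2 -0.3  2. ] dr [ 0.     0.    -0.014]
```

send_rows:
  xyz:
    - [0,0,0.3]
    - [0,0,0.6]
    - [0,0,0.9]
    - [0,0,1.2]
    - [0,0,1.5]
    - [0,0,1.8]
    - [0,0,2.0]
    - [0,0,2.0]
    - [0,0,2.0]
    - [0,0,2.0]
  dr:
    - [0,0,0]
    - [0,0,0]
    - [0,0,0]
    - [0,0,0]
    - [0,0,0]
    - [0,0,0]
    - [0,0,0]
    - [0,0,0]
    - [0,0,0]
    - [0,0,0]

```text
time: 19.67
position: [0.5904, 0.2124, 0.0298]
tool_rot: [2.91, 1.183, 0.0]
ft_force: [-0.7, -0.8, -2.4]
grip_width: 0.573
grip_force: 25.0
```

No contact yet, so continue down slowly.

send_rows:
  xyz:
    - [0,0,0.2]
    - [0,0,0.4]
    - [0,0,0.6]
    - [0,0,0.8]
    - [0,0,1.0]
    - [0,0,1.2]
    - [0,0,1.4]
    - [0,0,1.5]
    - [0,0,1.5]
    - [0,0,1.5]
  dr:
    - [0,0,0]
    - [0,0,0]
    - [0,0,0]
    - [0,0,0]
    - [0,0,0]
    - [0,0,0]
    - [0,0,0]
    - [0,0,0]
    - [0,0,0]
    - [0,0,0]

```text
time: 20.5
position: [0.5904, 0.2124, 0.0286]
tool_rot: [2.91, 1.182, -0.0]
ft_force: [-0.8, -1.5, 1.6]
grip_width: 0.572
grip_force: 25.0
```

Contact: the force went from −2.4 to +1.6 N. Release.

send_rows:
  xyz:
    - [0,0,0]
    - [0,0,0]
    - [0,0,0]
    - [0,0,0]
    - [0,0,0]
    - [0,0,0]
    - [0,0,0]
    - [0,0,0]
    - [0,0,0]
    - [0,0,0]
  dr:
    - [0,0,0]
    - [0,0,0]
    - [0,0,0]
    - [0,0,0]
    - [0,0,0]
    - [0,0,0]
    - [0,0,0]
    - [0,0,0]
    - [0,0,0]
    - [0,0,0]
  jaw: 87

```text
time: 21.33
position: [0.5904, 0.2124, 0.0283]
tool_rot: [2.91, 1.183, -0.0]
ft_force: [0.5, -0.0, 0.3]
grip_width: 0.994
grip_force: 0.0
```

send_rows:
  xyz:
    - [0,0,-3]
    - [0,0,-8]
    - [0,0,-18]
    - [0,0,-32]
    - [0,0,-50]
    - [0,0,-70]
    - [0,0,-92]
    - [0,0,-112]
    - [0,0,-126]
    - [0,0,-132]
  dr:
    - [0,0,0]
    - [0,0,0]
    - [0,0,0]
    - [0,0,0]
    - [0,0,0]
    - [0,0,0]
    - [0,0,0]
    - [0,0,0]
    - [0,0,0]
    - [0,0,0]

```text
time: 22.17
position: [0.5917, 0.2132, 0.1642]
tool_rot: [2.91, 1.182, 0.008]
ft_force: [-0.0, -0.0, -0.0]
grip_width: 0.995
grip_force: 0.0
```

send_rows:
  xyz:
    - [0,0,-10]
    - [0,0,-25]
    - [0,0,-45]
    - [0,0,-65]
    - [0,0,-85]
    - [0,0,-95]
    - [0,0,-100]
    - [0,0,-100]
    - [0,0,-100]
    - [0,0,-100]
  dr:
    - [0,0,0]
    - [0,0,0]
    - [0,0,0]
    - [0,0,0]
    - [0,0,0]
    - [0,0,0]
    - [0,0,0]
    - [0,0,0]
    - [0,0,0]
    - [0,0,0]

```text
time: 23.0
position: [0.5897, 0.212, 0.2587]
tool_rot: [-2.911, -1.182, 0.004]
ft_force: [-0.0, 0.4, -0.2]
grip_width: 1.001
grip_force: 0.0
```

```bash
python3 - <<'E'
from h import *
goto(.590,.2124,.0297,-45)
st=get_state(); w=save('wrist','w5.png'); s=save('side','s3.png')
print([proj('wrist',p,st).round() for p in((.59,.2124,.048),(.59,.2124,.008))])
cv2.imwrite('pics/c5.png',np.hstack([cv2.resize(w,(400,300)),cv2.resize(s,(400,300))])[:,:,::-1])
E
```

```text
t 23.0 pos [0.5897 0.212  0.2587] yang -45.78 q [ 0.14  0.33 -0.67  1.46  0.21  1.42 -1.33] F [-0.   0.4 -0.2] M [-0.   -0.11 -0.01]
shift mm [1.00e+00 1.00e-01 2.29e+02] dr [-0.001  0.002 -0.014]
[array([279., 186.]), array([279., 178.])]
```

View pics/c5.png

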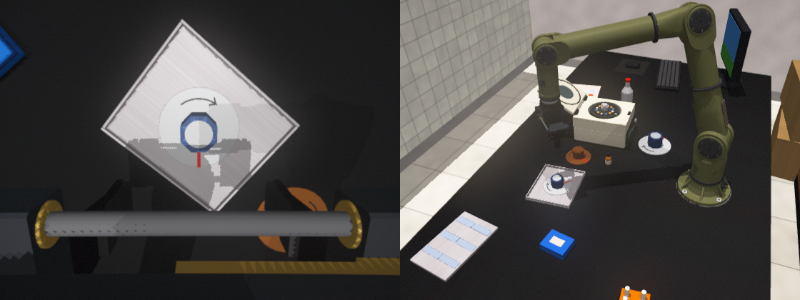

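The wrist and side views show the lid flat, knob up, at (199,128), in the middle of the tray whose corners average (200,117). The rest of the scene is undisturbed. Hand in.

```bash
python3 -c "
from bench import *
print(close_job())"
```

```text
the job is handed in; nothing more can be done
None
```

The lid was unscrewed clockwise until the red and white lines met, lifted straight off, and set flat, knob up, in the middle of the tray; I handed the job in at about 23 s, with the bottles and slide box untouched.

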